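# Open the bifold gate of the red paint's stall

### The arm

A 6-joint arm with a two-finger parallel gripper is mounted at the origin on the work surface; the furniture and walls round the work are solid. World frame = base frame: x ahead of the robot, y to its left, z up, the work surface at z = 0. Lengths are in m, angles in rad, forces in N, time in s.
With the tool pointing down it reaches from about 0.325 to 0.9 m from the base axis. Payload 3.5 kg.
Tool frame: the origin (TCP) lies at the very end of the fingers, on their centre line; the grasp point (between the pads) lies 19 mm behind it; z points along the fingers, y is the direction in which the jaws open and shut (so a half turn about z gives the same grasp; the last joint's range is limited). The gripper opens to 85 mm and grips with 20 to 120 N. Pads are 22 mm wide; open, the fingers measure 114 mm over their backs; the gripper's body (76 mm by 85 mm) begins 54 mm behind the grasp point. The pads swing forward as they close: fully open they stand 13 mm farther back than shut.
Start: joints at [-1.287, 0.276, -0.026, 1.268, 0, 1.467], TCP at [0.236, -0.579, 0.231] pointing down, gripper open.
Joint ranges: [-3.12, 3.12], [-0.85, 1.88], [-1.08, 1.24], [-1.95, 2.15], [-1.57, 1.53], [-3.14, 3.14]. Speed limits (rad/s): [2.57, 2.57, 3.14, 3.14, 3.14, 3.14].

### API

Orientations are given as a rotation vector (axis times angle).
In Python, from bench import sense, camera, finish_job gives the robot as it stands.
- The arm moves only by the tool send_rows, never from a script. Its argument "targets" is a list of rows, each an object of numbers: "grip": the opening, from 0 (shut) to 1 (fully open); "dx", "dy", "dz": the shift along the world's x, y, z in cm; "rx", "ry", "rz": the turn, a rotation vector about the world's x, y, z in degrees. In form: [{"grip": .., "dx": .., "dy": .., "dz": .., "rx": .., "ry": .., "rz": ..}, ...]. A call has 1 to 12 rows; each row is the pose to reach, as a shift and turn from the pose commanded when the call began; what a row does not reach only later rows make up. A row lasts 1/10 s, in which the tool goes at most 50 mm and 8.59 degrees, less where a joint would pass 70% of its speed; a pose out of reach is approached as far as the arm can. A call with a gripper value outside its range is refused whole. The fingers move at their own pace and stop on an object; "force" is the grip in N (left out, the last holds). Time passes only in rows, so rows that repeat a pose let the fingers close. It gives the time, the measured TCP pose, the force and the opening at its end, in the units of the state.
- sense(): the state, without advancing time (a new reading comes with each control period).
- camera(name): name is "scene" or "top" or "wrist"; returns a dict with "color" (420x560x3 uint8, red, green, blue), "z_map" (420x560 float32, m along the optical axis (not along the pixel's ray), 0 where there is no reading), "mtx" (3x3 intrinsics, pixels), "world_from_camera" (4x4, takes a point from camera to world coordinates). Camera axes: x right, y down, z forward; pixel columns grow to the right and rows downward; lengths in m; the calibration is good to about 2 mm. A picture is of the moment at which its call begins.
- finish_job(): hands the job in, once; it reports no verdict.
The state is a dict: "clock": time; "joint_positions": joint angles; "qvel": joint speeds; "joint_torque": joint torques, N m; "position": TCP position; "tool_rot": TCP orientation; "wrist_force": force on the tool from outside, world axes, zero at the start; "moment": the same for the moment, N m; "gripper_width": finger opening in m.
Only numpy, scipy, OpenCV 4.12 (cv2) and the standard library are available. Lean on these libraries where they do the work, as an engineer would, in place of code of your own. Each camera call takes 0.05 s, during which the arm holds its last target.

### The job

Open the stall that holds the red paint bottle: push its bifold gate inward at the fold so that both leaves collapse along the track, all the way until they lie folded up beside the middle pillar. Leave the gate of the other stall shut, and leave the red bottle standing where it is.

Things in the scene. Friction and masses are not known exactly. Their poses are not given: they have to be found in the camera images.
- stall: Fixed open-topped stall, 384 wide, 172 deep, walls and pillar 85 high, 2 bays; each bay's front has a bifold gate of two white-framed clear leaves (tops at 85). Origin: on the bench, under the middle pillar, on the gate line; +x into the bays, +y to the left bay, z up. Back wall x 142-150, side walls y +-184 to 192, base 6 thick. Gate leaves pivot at x 0, y +18 (left gate) and y -18 (right gate).
- post_left (a point): Middle of the black post on the fold hinge of the left gate, the part to push: 16 mm diameter, 88 to 135 mm above the bench; this point is at 110. It swings only into the bay, on an 80 mm radius about the gate's pivot (stall x 0, y 18), towards the pillar, to a stop at 83 degrees. In the stall's frame: x 0, y 98 shut; x 79, y 28 fully folded.
- post_right (a point): The same for the right gate (pivot at stall x 0, y -18; post at x 0, y -98 shut; x 79, y -28 fully folded). In either gate the lead leaf, 80 mm from the fold to a guide pin in the track x = 0, follows by itself. Light friction, about 1 N at the fold; a gate stays where it is left. Leaves 6 mm thick.
- red_mid (a point): Centre, half-way up, of the red paint bottle with a black cap, 34 mm across, 72 mm high, standing at the back of one of the two bays (its top 78 mm above the bench, clear of the gate's swing). A brown bottle with a white cap stands in the other bay.
Things that resemble listed ones, but are neither listed nor needed, are in the scene too. Of the things that look like the part that bears red_mid, the middle-sized one is meant.

How it is judged:
By the outcome, as a careful person would: the job done as asked, in the order asked, and still so for the second after the job is handed in, with the robot touching nothing.
It also fails if it takes over 35 s, if anything falls off the work surface, if the arm or the gripper's body presses on something with over 40 N, if the wrist force passes 120 N, or if a joint passes its speed limit or range.

## Working session

There is one attempt and no reset: what is moved stays moved. The work goes in short steps, Python scripts to look and compute and a tool call to move; the robot and the scene stay as the last step left them, time stands still between calls to the robot, and variables do not carry over. Pictures are saved under pics/ and viewed, and the job is handed in when it is done.

Besides the shell and the picture viewer there is one more tool, called by a JSON object that holds its "name" and its "arguments". send_rows: Moves the arm, as the interface text tells. Its arguments: {"type":"object","properties":{"targets":{"type":"array"},"force":{"type":"number"}},"required":["targets"]}

```bash
mkdir -p pics
python3 - <<'E'
from bench import sense,camera
import cv2,numpy as np
s=sense();print(s)
for n in ["scene","top"]:
    c=camera(n);cv2.imwrite(f"pics/{n}0.png",c["color"][:,:,::-1]);np.savez(f"{n}0.npz",**c)
    print(n,c["mtx"],c["world_from_camera"])
E
```

```text
{'clock': 0.0, 'joint_positions': array([-1.28739254e+00,  2.77109995e-01, -2.79053453e-02,  1.26800050e+00,
        8.35120149e-06,  1.46738520e+00]), 'qvel': array([-0.00030817, -0.00013611,  0.00016814, -0.0002394 ,  0.0017589 ,
        0.00116138]), 'joint_torque': array([-1.21473575e-03, -4.45520210e+01,  2.95197058e+01,  1.64457952e-02,
       -2.62309914e-04,  7.67480373e-07]), 'position': array([ 0.23554005, -0.57806556,  0.23016246]), 'tool_rot': array([-3.08084762e+00, -6.03401420e-01,  3.00063693e-04]), 'wrist_force': array([ 0.06157672,  0.01034608, -0.83580992]), 'moment': array([ 0.00215076, -0.01345943,  0.00528802]), 'gripper_width': 0.08588098226967283}
scene [[533.77831644   0.         282.1206444 ]
 [  0.         533.77831644 198.69662235]
 [  0.           0.           1.        ]] [[-0.88617318 -0.32060875  0.33452522  0.23110112]
 [-0.46326695  0.59904593 -0.65309089  0.6080337 ]
 [ 0.00899068 -0.73372611 -0.67938587  0.83119022]
 [ 0.          0.          0.          1.        ]]
top [[427.42491835   0.         278.38076376]
 [  0.         427.42491835 207.64394427]
 [  0.           0.           1.        ]] [[-0.01784671 -0.98934154  0.14451578  0.47055585]
 [-0.99950015  0.01388094 -0.02840383 -0.10266045]
 [ 0.02609507 -0.14495046 -0.98909474  1.00458929]
 [ 0.          0.          0.          1.        ]]
```

View pics/scene0.png

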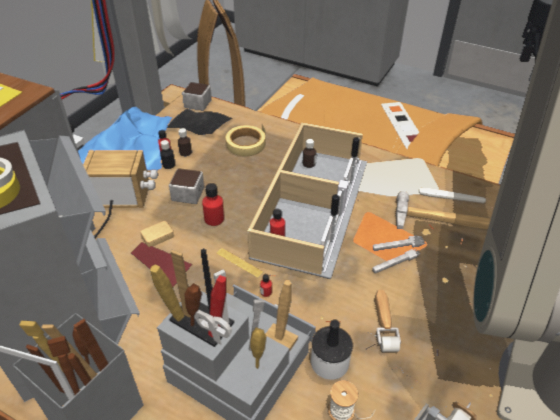

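View pics/top0.png

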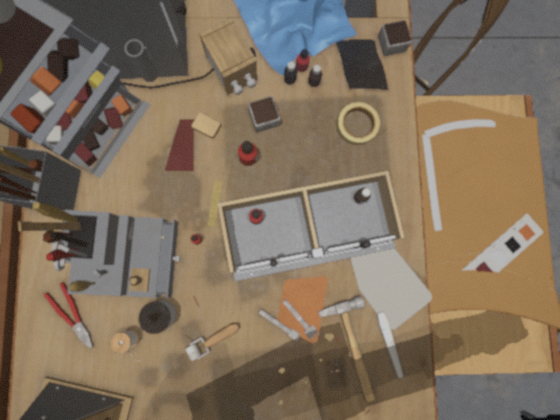

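The scene picture shows the red, black-capped bottle in the near bay at about (277,225) and a brown, white-capped one in the other bay at (309,152). In the top picture the red bottle is at (256,216) in the bay on the image's left, which is world +y, so the left gate is the one to open. Posts show at about (274,263) and (365,244). Next I measure them.

```bash
cat > h.py <<'E'
import numpy as np,cv2
def ray(c,u,v,z):
    T=c["world_from_camera"];d=T[:3,:3]@np.linalg.solve(c["mtx"],[u,v,1]);o=T[:3,3];return o+d*(z-o[2])/d[2]
def proj(c,p):
    T=c["world_from_camera"];q=T[:3,:3].T@(np.asarray(p)-T[:3,3]);q=c["mtx"]@q;return q[:2]/q[2]
def dpt(c,u,v):
    T=c["world_from_camera"];return T[:3,:3]@(np.linalg.solve(c["mtx"],[u,v,1])*c["z_map"][int(round(v)),int(round(u))])+T[:3,3]
def cloud(c):
    v,u=np.mgrid[:420,:560];z=c["z_map"];K=c["mtx"];P=np.stack([(u-K[0,2])/K[0,0]*z,(v-K[1,2])/K[1,1]*z,z],-1)
    T=c["world_from_camera"];return P@T[:3,:3].T+T[:3,3]
E
python3 - <<'E'
from h import *
for n,b in [("top",(200,160,420,300)),("scene",(240,110,390,280))]:
    c=np.load(n+"0.npz");x0,y0,x1,y1=b
    im=c["color"][y0:y1,x0:x1,::-1];cv2.imwrite(f"pics/{n}z.png",cv2.resize(im,None,fx=3.5,fy=3.5,interpolation=cv2.INTER_CUBIC))
    W=cloud(c);m=(W[...,2]>.095)&(W[...,2]<.145)&(c["z_map"]>0);R=np.zeros_like(m);R[y0:y1,x0:x1]=1
    k,l,st,ce=cv2.connectedComponentsWithStats((m&R).astype(np.uint8))
    for i in range(1,k):
        if st[i,4]>8:
            q=W[l==i];print(n,st[i],ce[i],q.mean(0),q.min(0),q.max(0))
    hsv=cv2.cvtColor(c["color"],cv2.COLOR_RGB2HSV)
    r=(((hsv[...,0]<8)|(hsv[...,0]>172))&(hsv[...,1]>150)&(hsv[...,2]>70))
    k,l,st,ce=cv2.connectedComponentsWithStats(r.astype(np.uint8))
    for i in range(1,k):
        if st[i,4]>40:
            q=W[l==i];print(n,"red",st[i],np.median(q,0).round(3),q.max(0).round(3))
E
```

```text
top [360 240  11   9  75] [365.17333333 243.82666667] [ 0.52086763 -0.30534085  0.12727474] [ 0.5137888  -0.31390288  0.096307  ] [ 0.52844344 -0.30024287  0.13881023]
top [270 259   8   8  48] [273.27083333 262.375     ] [ 0.48612572 -0.11532409  0.13489982] [ 0.47883963 -0.12291488  0.12046286] [ 0.49293186 -0.10869084  0.13810049]
top red [ 12 105  29  27 258] [0.734 0.304 0.296] [0.755 0.328 1.005]
top red [239 147  18  17 160] [ 0.729 -0.06   0.059] [ 0.749 -0.042  1.005]
top red [ 47 251  14   9  63] [0.501 0.252 0.285] [0.509 0.26  0.288]
top red [ 61 283  19  38 145] [0.406 0.338 0.011] [0.471 0.364 1.005]
top red [ 45 294  29  31 151] [0.389 0.364 0.011] [0.471 0.398 1.005]
scene [351 137   9  19 125] [355.384 145.552] [ 0.51912209 -0.30529112  0.11921407] [ 0.51200749 -0.31605774  0.09563645] [ 0.5281779  -0.29773368  0.13705831]
scene [331 194   9  20 150] [335.1        203.41333333] [ 0.48436129 -0.11284693  0.11935178] [ 0.47782532 -0.1247508   0.09503149] [ 0.49409362 -0.10699674  0.13782724]
scene red [96  0 10 44 67] [ 1.383 -0.469  0.153] [ 1.395 -0.463  0.216]
scene red [ 88   0  26  87 191] [ 1.365 -0.47   0.076] [ 1.462 -0.43   0.221]
scene red [203 196  20  30 516] [ 0.732 -0.048  0.045] [ 0.761 -0.039  0.074]
scene red [270 219  15  16 195] [ 0.588 -0.07   0.046] [0.607 0.608 0.831]
scene red [210 276  16  40 477] [0.5   0.265 0.258] [0.529 0.608 0.831]
scene red [261 280  11  17 129] [0.54  0.065 0.027] [0.555 0.07  0.038]
```

View pics/topz.png

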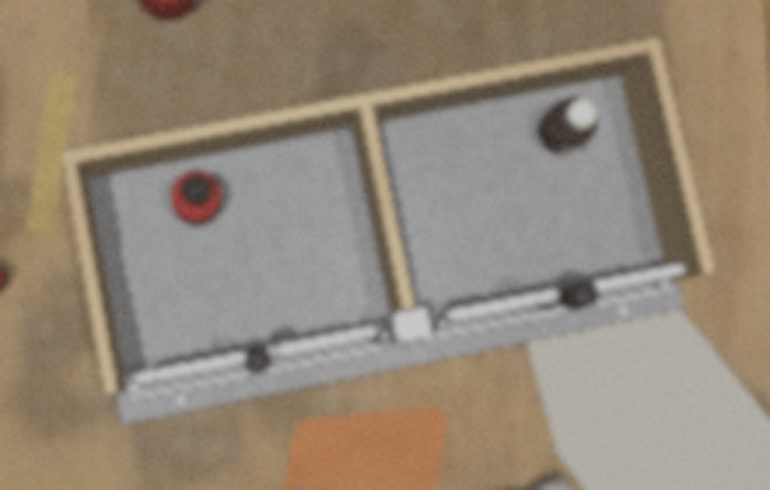

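View pics/scenez.png

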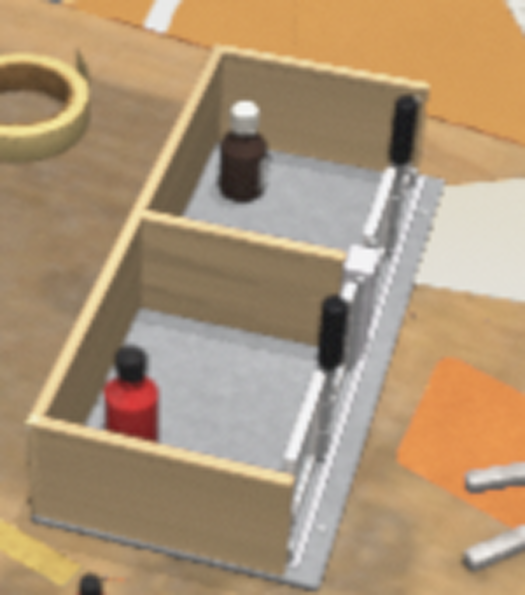

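The posts measure L (0.4855,-0.1145) and R (0.5205,-0.306), 195 mm apart against 196 expected, with tops at 0.137. That puts the stall origin at about (0.503,-0.210) with a yaw of 10.4°. The bottle comes out at stall x 109, y 122, so it's in the left bay. I'll cage the left post between the jaws, which open along stall x, and follow the arc while turning.

{"name": "send_rows", "arguments": {"targets": [{"grip":1,"dx":1,"dy":2,"dz":0.5,"rz":3},{"grip":1,"dx":3,"dy":5.5,"dz":1,"rz":9},{"grip":1,"dx":5.3,"dy":9.8,"dz":1,"rz":16},{"grip":1,"dx":7.6,"dy":14.1,"dz":1,"rz":24},{"grip":1,"dx":9.9,"dy":18.4,"dz":1,"rz":31},{"grip":1,"dx":12.2,"dy":22.7,"dz":1,"rz":39},{"grip":1,"dx":14.5,"dy":27,"dz":1,"rz":46},{"grip":1,"dx":16.8,"dy":31.2,"dz":1,"rz":53},{"grip":1,"dx":19.1,"dy":35.5,"dz":1,"rz":61},{"grip":1,"dx":21.4,"dy":39.8,"dz":1,"rz":68},{"grip":1,"dx":23.5,"dy":43.6,"dz":1,"rz":75},{"grip":1,"dx":25,"dy":46.4,"dz":1,"rz":78.3}]}}

```text
validation failed for argument at $.ta...
```

{"name": "send_rows", "arguments": {"targets": [{"grip":0.5},{"grip":0.5},{"grip":0.5}]}}

```text
validation failed for argument at $.ta...
```

Run:
```python
from bench import sense,camera
from h import *
from scipy.spatial.transform import Rotation as R
s=sense();print(s["clock"],s["position"],R.from_rotvec(s["tool_rot"]).as_matrix().round(3),s["gripper_width"],s["wrist_force"],s["joint_positions"])
for n in ["wrist","scene"]:
    c=camera(n);np.savez(n+"1.npz",**c);cv2.imwrite(f"pics/{n}1.png",c["color"][:,:,::-1])
    for p in [(.4855,-.1145,.135),(.4855,-.1145,.09)]: print(n,proj(c,p))
```

```text
0.1 [ 0.23555497 -0.5781463   0.23025876] [[ 0.926  0.377 -0.001]
 [ 0.377 -0.926  0.002]
 [ 0.    -0.002 -1.   ]] 0.08522084259649049 [-0.40975584 -0.17773076 -0.46400799] [-1.28740964e+00  2.77073576e-01 -2.77488964e-02  1.26800500e+00
  1.64990348e-05  1.46739533e+00]
wrist [-525.01192426 -715.60896034]
wrist [-319.78392748 -505.2785914 ]
scene [335.51340704 196.84106601]
scene [333.77061154 213.51266233]
```

Validation failed, so every key probably has to be present in each row.

{"name": "send_rows", "arguments": {"targets": [{"grip":1,"dx":1,"dy":2,"dz":0.5,"rx":0,"ry":0,"rz":3},{"grip":1,"dx":3,"dy":5.5,"dz":1,"rx":0,"ry":0,"rz":9},{"grip":1,"dx":5.3,"dy":9.8,"dz":1,"rx":0,"ry":0,"rz":16},{"grip":1,"dx":7.6,"dy":14.1,"dz":1,"rx":0,"ry":0,"rz":24},{"grip":1,"dx":9.9,"dy":18.4,"dz":1,"rx":0,"ry":0,"rz":31},{"grip":1,"dx":12.2,"dy":22.7,"dz":1,"rx":0,"ry":0,"rz":39},{"grip":1,"dx":14.5,"dy":27,"dz":1,"rx":0,"ry":0,"rz":46},{"grip":1,"dx":16.8,"dy":31.2,"dz":1,"rx":0,"ry":0,"rz":53},{"grip":1,"dx":19.1,"dy":35.5,"dz":1,"rx":0,"ry":0,"rz":61},{"grip":1,"dx":21.4,"dy":39.8,"dz":1,"rx":0,"ry":0,"rz":68},{"grip":1,"dx":23.5,"dy":43.6,"dz":1,"rx":0,"ry":0,"rz":75},{"grip":1,"dx":25,"dy":46.4,"dz":1,"rx":0,"ry":0,"rz":78.3}]}}

```text
clock: 1.4
position: [0.486, -0.1114, 0.2417]
tool_rot: [2.001, 2.422, 0.001]
wrist_force: [0.2, -0.3, 0.6]
gripper_width: 0.0855
```

{"name": "send_rows", "arguments": {"targets": [{"grip":0.5,"dx":0,"dy":0,"dz":0,"rx":0,"ry":0,"rz":0},{"grip":0.5,"dx":0,"dy":0,"dz":0,"rx":0,"ry":0,"rz":0},{"grip":0.5,"dx":0,"dy":0,"dz":0,"rx":0,"ry":0,"rz":0}]}}

```text
clock: 1.7
position: [0.4851, -0.115, 0.2413]
tool_rot: [-2.01, -2.414, 0.001]
wrist_force: [-0.8, -0.3, 0.1]
gripper_width: 0.044
```

Run:
```python
from bench import sense,camera
from h import *
from scipy.spatial.transform import Rotation as R
s=sense();print(s["clock"],s["position"],R.from_rotvec(s["tool_rot"]).as_matrix().round(3),s["gripper_width"],s["wrist_force"],s["joint_positions"])
for n in ["wrist","scene"]:
    c=camera(n);np.savez(n+"1.npz",**c);cv2.imwrite(f"pics/{n}1.png",c["color"][:,:,::-1])
    for p in [(.4855,-.1145,.135),(.4855,-.1145,.09)]: print(n,proj(c,p))
```

```text
1.7 [ 0.48509187 -0.11503122  0.24133578] [[-0.181  0.983 -0.   ]
 [ 0.983  0.181 -0.   ]
 [-0.    -0.    -1.   ]] 0.04401165995407675 [-0.83630565 -0.28292158  0.09133126] [-3.62389390e-01  4.63713700e-02 -2.78094271e-01  1.24666775e+00
 -3.11034350e-04  1.02622019e+00]
wrist [282.42500532 207.18446987]
wrist [282.442802 193.749368]
scene [335.51340704 196.84106601]
scene [333.77061154 213.51266233]
```

View pics/wrist1.png

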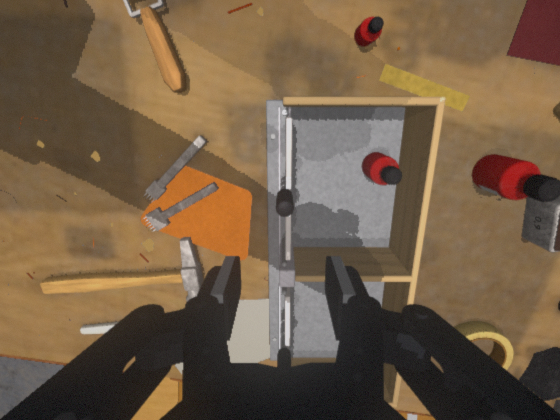

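View pics/scene1.png

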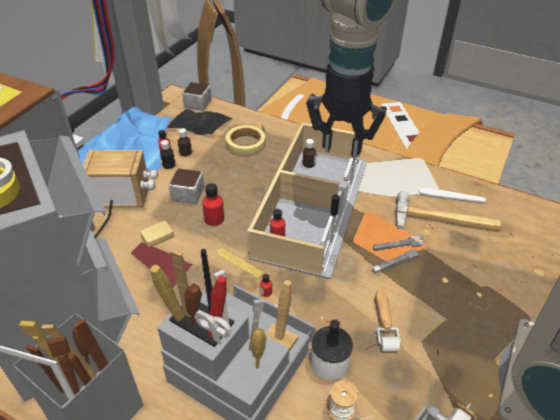

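The wrist view shows the left post's top at (285,203), against a predicted (282,207), so it agrees within about 2 mm. The gate line is vertical in the image, so the tool is aligned. I'll descend around the post and narrow the cage.

{"name": "send_rows", "arguments": {"targets": [{"grip":0.5,"dx":0.1,"dy":0,"dz":-2,"rx":0,"ry":0,"rz":0},{"grip":0.5,"dx":0.1,"dy":0,"dz":-5,"rx":0,"ry":0,"rz":0},{"grip":0.5,"dx":0.1,"dy":0,"dz":-8,"rx":0,"ry":0,"rz":0},{"grip":0.5,"dx":0.1,"dy":0,"dz":-11,"rx":0,"ry":0,"rz":0},{"grip":0.5,"dx":0.1,"dy":0,"dz":-13.2,"rx":0,"ry":0,"rz":0},{"grip":0.5,"dx":0.1,"dy":0,"dz":-14.4,"rx":0,"ry":0,"rz":0},{"grip":0.28,"dx":0.1,"dy":0,"dz":-14.4,"rx":0,"ry":0,"rz":0},{"grip":0.28,"dx":0.1,"dy":0,"dz":-14.4,"rx":0,"ry":0,"rz":0},{"grip":0.28,"dx":0.1,"dy":0,"dz":-14.4,"rx":0,"ry":0,"rz":0}]}}

```text
clock: 2.7
position: [0.488, -0.1155, 0.0988]
tool_rot: [2.008, 2.412, 0.001]
wrist_force: [-0.7, -0.7, 0.3]
gripper_width: 0.0241
```

Run:
```python
from bench import sense,camera
from h import *
s=sense();print(s["clock"],s["position"],s["gripper_width"],s["wrist_force"])
for n in ["wrist","scene"]:
    c=camera(n);cv2.imwrite(f"pics/{n}2.png",c["color"][:,:,::-1])
# arc targets: pad centre leads; pose relative to start
a=np.radians(10.4);ex=np.array([np.cos(a),np.sin(a)]);ey=np.array([-np.sin(a),np.cos(a)])
p0=np.array([0,98.])
for t in list(range(0,85,6))+[83]:
    r=np.radians(t);d=np.array([80*np.sin(r),18+80*np.cos(r)])-p0
    tg=np.array([np.cos(r),-np.sin(r)])
    print(t,((d[0]*ex+d[1]*ey)/10).round(2),(tg[0]*ex+tg[1]*ey).round(2))
```

```text
2.7 [ 0.48802054 -0.11554991  0.09880073] 0.024055735258160373 [-0.67401208 -0.67955775  0.27528116]
0 [0. 0.] [0.98 0.18]
6 [0.83 0.11] [1.   0.08]
12 [1.67 0.13] [ 1.   -0.03]
18 [2.5  0.06] [ 0.99 -0.13]
24 [ 3.33 -0.09] [ 0.97 -0.24]
30 [ 4.13 -0.33] [ 0.94 -0.34]
36 [ 4.9  -0.65] [ 0.9  -0.43]
42 [ 5.64 -1.05] [ 0.85 -0.52]
48 [ 6.33 -1.53] [ 0.79 -0.61]
54 [ 6.96 -2.08] [ 0.72 -0.69]
60 [ 7.54 -2.68] [ 0.65 -0.76]
66 [ 8.05 -3.35] [ 0.56 -0.83]
72 [ 8.48 -4.06] [ 0.48 -0.88]
78 [ 8.84 -4.82] [ 0.38 -0.92]
84 [ 9.12 -5.61] [ 0.28 -0.96]
83 [ 9.08 -5.48] [ 0.3  -0.95]
```

View pics/wrist2.png

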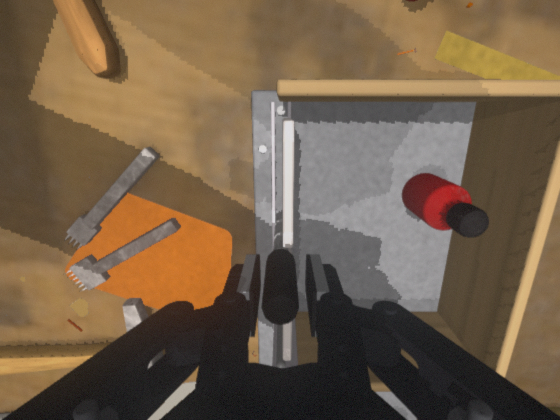

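View pics/scene2.png

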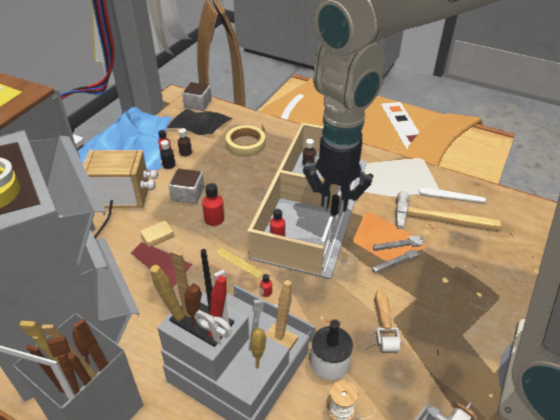

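The post, at wrist pixel (280,285), sits between the two pads. Now I follow the arc, turning by the same angle.

{"name": "send_rows", "arguments": {"targets": [{"grip":0.28,"dx":0.83,"dy":0.11,"dz":0,"rx":0,"ry":0,"rz":-6},{"grip":0.28,"dx":1.67,"dy":0.13,"dz":0,"rx":0,"ry":0,"rz":-12},{"grip":0.28,"dx":2.5,"dy":0.06,"dz":0,"rx":0,"ry":0,"rz":-18},{"grip":0.28,"dx":3.33,"dy":-0.09,"dz":0,"rx":0,"ry":0,"rz":-24},{"grip":0.28,"dx":4.13,"dy":-0.33,"dz":0,"rx":0,"ry":0,"rz":-30},{"grip":0.28,"dx":4.9,"dy":-0.65,"dz":0,"rx":0,"ry":0,"rz":-36},{"grip":0.28,"dx":5.64,"dy":-1.05,"dz":0,"rx":0,"ry":0,"rz":-42},{"grip":0.28,"dx":6.33,"dy":-1.53,"dz":0,"rx":0,"ry":0,"rz":-48},{"grip":0.28,"dx":6.96,"dy":-2.08,"dz":0,"rx":0,"ry":0,"rz":-54},{"grip":0.28,"dx":7.54,"dy":-2.68,"dz":0,"rx":0,"ry":0,"rz":-60},{"grip":0.28,"dx":8.05,"dy":-3.35,"dz":0,"rx":0,"ry":0,"rz":-66}]}}

```text
clock: 3.9
position: [0.5674, -0.1481, 0.098]
tool_rot: [-3.002, -0.925, -0.0]
wrist_force: [-0.7, 0.0, 0.8]
gripper_width: 0.0243
```

Run:
```python
from bench import sense,camera
from h import *
s=sense();print(s["clock"],s["position"],s["gripper_width"],s["wrist_force"],s["joint_positions"])
for n in ["wrist"]:
    c=camera(n);cv2.imwrite(f"pics/{n}3.png",c["color"][:,:,::-1])
```

```text
3.9 [ 0.56740773 -0.14809516  0.09800059] 0.02426844519924419 [-0.71512217  0.02737336  0.8118299 ] [-3.65751317e-01  3.10352807e-01 -2.78743294e-01  9.81937398e-01
  4.61869471e-04  2.17814728e+00]
```

View pics/wrist3.png

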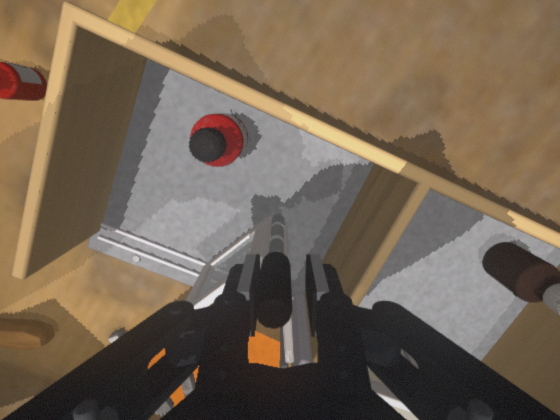

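The post, near (275,290), is still in the cage, the leaves are folding and the bottle is untouched. On to the stop, slower.

{"name": "send_rows", "arguments": {"targets": [{"grip":0.28,"dx":0.3,"dy":-0.5,"dz":0,"rx":0,"ry":0,"rz":-4},{"grip":0.28,"dx":0.52,"dy":-0.95,"dz":0,"rx":0,"ry":0,"rz":-8},{"grip":0.28,"dx":0.79,"dy":-1.47,"dz":0,"rx":0,"ry":0,"rz":-12},{"grip":0.28,"dx":0.95,"dy":-1.85,"dz":0,"rx":0,"ry":0,"rz":-15},{"grip":0.28,"dx":1.03,"dy":-2.13,"dz":0,"rx":0,"ry":0,"rz":-17},{"grip":0.28,"dx":1.1,"dy":-2.35,"dz":0,"rx":0,"ry":0,"rz":-17},{"grip":0.28,"dx":1.1,"dy":-2.35,"dz":0,"rx":0,"ry":0,"rz":-17}]}}

```text
clock: 4.65
position: [0.5788, -0.172, 0.0979]
tool_rot: [3.104, 0.479, 0.002]
wrist_force: [0.2, -0.2, -0.0]
gripper_width: 0.0244
```

Run:
```python
from bench import sense,camera
from h import *
s=sense();print(s["clock"],s["position"],s["gripper_width"],s["wrist_force"],s["joint_positions"])
for n in ["wrist"]:
    c=camera(n);cv2.imwrite(f"pics/{n}4.png",c["color"][:,:,::-1])
```

```text
4.65 [ 0.57876736 -0.17202714  0.09790177] 0.02441264520228027 [ 0.24045316 -0.19479754 -0.04515861] [-3.95925077e-01  3.37388996e-01 -2.40632748e-01  9.91512116e-01
 -3.65720384e-05  2.43926704e+00]
```

View pics/wrist4.png

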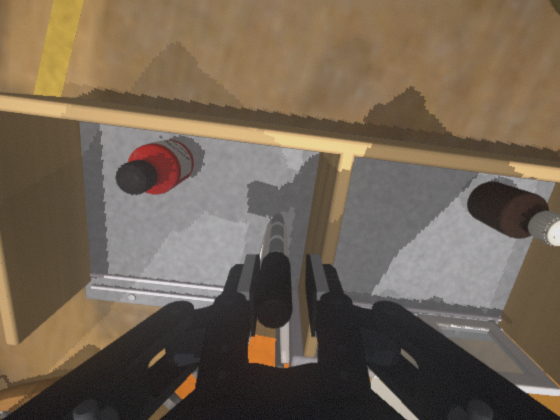

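No stop force yet, so I keep going in small steps and watch the force.

{"name": "send_rows", "arguments": {"targets": [{"grip":0.28,"dx":0.03,"dy":-0.1,"dz":0,"rx":0,"ry":0,"rz":0},{"grip":0.28,"dx":0.06,"dy":-0.2,"dz":0,"rx":0,"ry":0,"rz":0},{"grip":0.28,"dx":0.06,"dy":-0.2,"dz":0,"rx":0,"ry":0,"rz":0}]}}

```text
clock: 5.0
position: [0.5789, -0.1738, 0.0974]
tool_rot: [-3.105, -0.477, -0.0]
wrist_force: [-0.0, 0.9, 0.6]
gripper_width: 0.0242
```

{"name": "send_rows", "arguments": {"targets": [{"grip":0.28,"dx":0.03,"dy":-0.1,"dz":0,"rx":0,"ry":0,"rz":0},{"grip":0.28,"dx":0.03,"dy":-0.1,"dz":0,"rx":0,"ry":0,"rz":0}]}}

```text
clock: 5.2
position: [0.5789, -0.174, 0.0973]
tool_rot: [-3.103, -0.477, 0.0]
wrist_force: [0.2, 3.9, 2.2]
gripper_width: 0.0237
```

{"name": "send_rows", "arguments": {"targets": [{"grip":0.28,"dx":0.03,"dy":-0.1,"dz":0,"rx":0,"ry":0,"rz":0},{"grip":0.28,"dx":0.03,"dy":-0.1,"dz":0,"rx":0,"ry":0,"rz":0}]}}

```text
clock: 5.4
position: [0.579, -0.1741, 0.0973]
tool_rot: [-3.101, -0.478, 0.0]
wrist_force: [-0.8, 7.0, 2.8]
gripper_width: 0.0242
```

Run:
```python
from bench import sense,camera
from h import *
s=sense();print(s["clock"],s["position"],s["gripper_width"],s["wrist_force"])
a=np.radians(10.4);q=s["position"][:2]-[.503,-.210];print(q@[np.cos(a),np.sin(a)],q@[-np.sin(a),np.cos(a)])
for n in ["wrist","scene"]:
    c=camera(n);cv2.imwrite(f"pics/{n}5.png",c["color"][:,:,::-1])
```

```text
5.4 [ 0.57899817 -0.17411024  0.09727689] 0.02419571836699698 [-0.79240247  6.95928769  2.75087751]
0.08122842190600461 0.021581017002346638
```

View pics/wrist5.png

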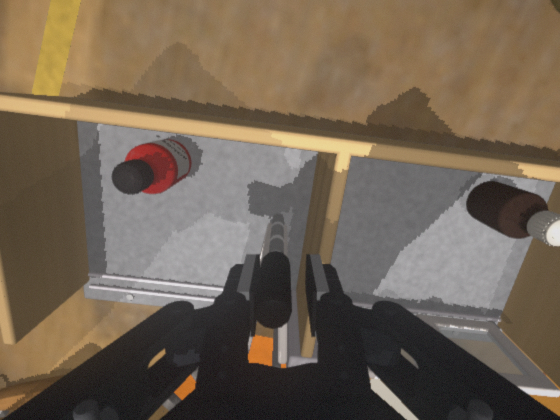

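The force rises to 7 N with no further motion and the post at about stall y 26, against 28 at the stop, so the gate is on its stop. I'll ease off, open the jaws and lift straight up.

{"name": "send_rows", "arguments": {"targets": [{"grip":0.5,"dx":-0.08,"dy":0.25,"dz":0,"rx":0,"ry":0,"rz":0},{"grip":0.5,"dx":-0.1,"dy":0.35,"dz":0,"rx":0,"ry":0,"rz":0},{"grip":0.5,"dx":-0.1,"dy":0.35,"dz":0,"rx":0,"ry":0,"rz":0},{"grip":0.5,"dx":-0.1,"dy":0.35,"dz":0,"rx":0,"ry":0,"rz":0},{"grip":0.5,"dx":-0.1,"dy":0.35,"dz":1.5,"rx":0,"ry":0,"rz":0},{"grip":0.5,"dx":-0.1,"dy":0.35,"dz":4,"rx":0,"ry":0,"rz":0},{"grip":0.5,"dx":-0.1,"dy":0.35,"dz":7,"rx":0,"ry":0,"rz":0},{"grip":0.5,"dx":-0.1,"dy":0.35,"dz":10,"rx":0,"ry":0,"rz":0},{"grip":0.5,"dx":-0.1,"dy":0.35,"dz":13,"rx":0,"ry":0,"rz":0},{"grip":0.5,"dx":-0.1,"dy":0.35,"dz":15,"rx":0,"ry":0,"rz":0}]}}

```text
clock: 6.5
position: [0.5796, -0.173, 0.2515]
tool_rot: [3.102, 0.476, 0.006]
wrist_force: [0.1, 0.1, -0.7]
gripper_width: 0.0424
```

{"name": "send_rows", "arguments": {"targets": [{"grip":0.5,"dx":-2,"dy":-3,"dz":2,"rx":0,"ry":0,"rz":0},{"grip":0.5,"dx":-5,"dy":-7,"dz":3,"rx":0,"ry":0,"rz":0},{"grip":0.5,"dx":-8,"dy":-11,"dz":3,"rx":0,"ry":0,"rz":0},{"grip":0.5,"dx":-11,"dy":-15,"dz":3,"rx":0,"ry":0,"rz":0},{"grip":0.5,"dx":-13,"dy":-19,"dz":3,"rx":0,"ry":0,"rz":0},{"grip":0.5,"dx":-15,"dy":-23,"dz":3,"rx":0,"ry":0,"rz":0},{"grip":0.5,"dx":-16,"dy":-26,"dz":3,"rx":0,"ry":0,"rz":0},{"grip":0.5,"dx":-16,"dy":-27,"dz":3,"rx":0,"ry":0,"rz":0},{"grip":0.5,"dx":-16,"dy":-27,"dz":3,"rx":0,"ry":0,"rz":0}]}}

```text
clock: 7.4
position: [0.4183, -0.4437, 0.278]
tool_rot: [3.105, 0.473, 0.001]
wrist_force: [0.7, -0.0, -0.3]
gripper_width: 0.0426
```

Run:
```python
from bench import sense,camera
from h import *
s=sense();print(s["clock"],s["position"],s["gripper_width"],s["wrist_force"])
a=np.radians(10.4);M=np.array([[np.cos(a),np.sin(a)],[-np.sin(a),np.cos(a)]])
for n,b in [("top",(200,160,420,300)),("scene",(240,110,390,280))]:
    c=camera(n);x0,y0,x1,y1=b
    im=c["color"][y0:y1,x0:x1,::-1];cv2.imwrite(f"pics/{n}6.png",cv2.resize(im,None,fx=3.5,fy=3.5,interpolation=cv2.INTER_CUBIC))
    W=cloud(c);m=(W[...,2]>.095)&(W[...,2]<.145)&(c["z_map"]>0);R=np.zeros_like(m);R[y0:y1,x0:x1]=1
    k,l,st,ce=cv2.connectedComponentsWithStats((m&R).astype(np.uint8))
    for i in range(1,k):
        if st[i,4]>8:
            q=W[l==i];print(n,st[i],q.mean(0).round(4),"stall",(M@(q.mean(0)[:2]-[.503,-.210])).round(4))
```

```text
7.4 [ 0.4182779  -0.44367676  0.27802596] 0.04260941648044499 [ 0.70181435 -0.04925772 -0.30251387]
top [295 214   9   9  62] [ 0.5758 -0.1695  0.1305] stall [0.0789 0.0267]
top [360 240  11   9  76] [ 0.5209 -0.3054  0.1263] stall [ 0.0003 -0.0971]
scene [352 137   8  19 125] [ 0.5193 -0.3058  0.1188] stall [-0.0013 -0.0972]
scene [302 164   8  20 142] [ 0.5747 -0.1682  0.118 ] stall [0.0781 0.0282]
```

View pics/top6.png

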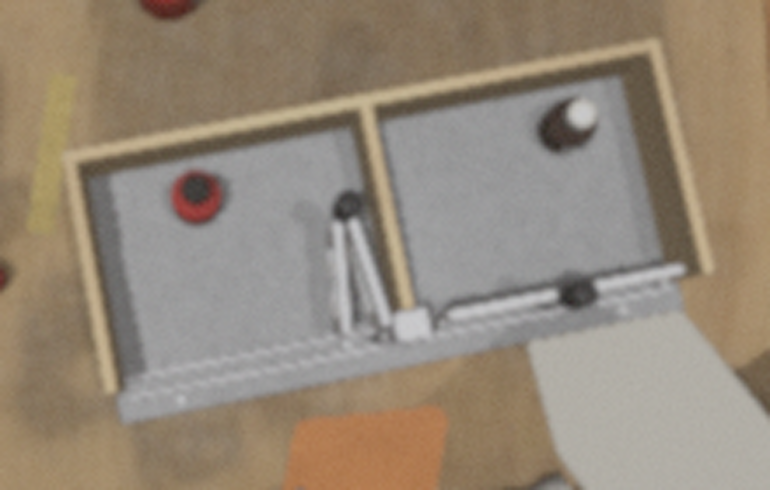

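View pics/scene6.png

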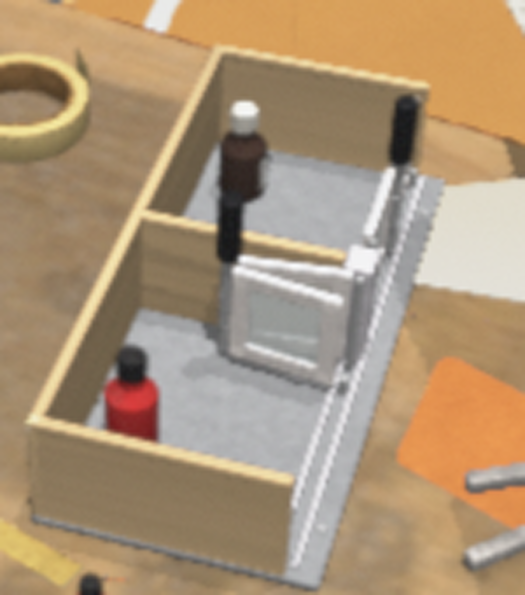

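The left gate lies folded beside the pillar. Its post, at zoomed top pixel (347,205), is at stall (79,27) against a nominal (79,28). The right gate is shut, and the bottle at (197,195) hasn't moved.

```bash
python3 -c "from bench import finish_job;print(finish_job())"
```

```text
the job is handed in; nothing more can be done
None
```

The left stall, which holds the middle-sized red bottle, is open, and I handed the job in at about 7.5 s. I held the left gate's post loosely between the jaws, followed its arc to the stop, then let go, lifted off and moved clear.

- **Left gate:** the post ended at about stall (79, 27) in the top view and (78, 28) in the scene view, against a nominal (79, 28). Both leaves lie folded beside the pillar. On the stop, the push force rose to 7 N with no further motion.
- **Right gate:** its post is unchanged at about (0, -97), so that gate is still shut.
- **Red bottle:** the top and scene pictures show it standing in the same place as before; I did not re-measure its position.

The first move call was refused because its rows left out some keys, and nothing moved. No checks failed or disagreed beyond 1–2 mm of measuring noise.

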